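# Wedge the rocking cabinet

## Robot

A 6-joint arm with a two-finger parallel gripper is mounted at the origin on a cart in front of the work surface, level with it; the furniture and walls round the work are solid. World frame = base frame: x ahead of the robot, y to its left, z up, the work surface at z = 0. Lengths are in m, angles in rad, forces in N, time in s.
With the tool pointing down it reaches from about 0.4 to 0.825 m from the base axis. Payload 7 kg.
Tool frame: the origin (TCP) lies on the centre line of the jaws, within the pads' length; the fingertips stand 25 mm ahead of it and the grasp point (between the pads) lies 6 mm ahead of it; z points along the fingers, y is the direction in which the jaws open and shut (so a half turn about z gives the same grasp; the last joint's range is limited). The gripper opens to 88 mm and grips with 3 to 60 N. Pads are 19 mm wide; open, the fingers measure 130 mm over their backs; the gripper's body (78 mm by 193 mm) begins 47 mm behind the grasp point.
Start: joints at [-1.004, 0.359, 0.012, 0, -1.224, -0.288], TCP at [0.186, -0.649, 0.252] pointing down, gripper open.
Joint ranges: [-3.07, 3.07], [-1.43, 2.12], [-1.02, 1.25], [-3.03, 1.67], [-3.05, -0], [-3.03, 3.03]. Speed limits (rad/s): [2.39, 2.39, 3.01, 3.14, 3.14, 3.14].

## Interface

Orientations are given as [roll, pitch, yaw] about the fixed x, y, z axes, in that order (R = Rz(yaw) Ry(pitch) Rx(roll)).
In Python, from station import * gives the robot as it stands. The module is installed in compiled form; this text tells all that it offers.
- The arm moves only by the tool step_arm, never from a script. Its argument "commands" is text: rows parted by semicolons, each of 6 numbers parted by spaces: the shift along the tool's x, y, z in mm, then the turn, a rotation vector about the tool's x, y, z in rad. A call has 1 to 8 rows; each row shifts and turns the commanded pose from where the row before left it, along the tool's axes as they then stand; what a row does not reach is not made up. A row lasts 1/8 s, in which the tool goes at most 62.5 mm and 10.7 degrees, less where a joint would pass 70% of its speed; a pose out of reach is approached as far as the arm can. A call is refused whole if a number of a shift passes 62.5 or a number of a turn 0.188, either way. A call with a gripper value outside its range is refused whole. "jaw" is the finger opening in mm, from 0 to 87.6, set as the call begins (left out, the last holds). The fingers move at their own pace and stop on an object; "grip_force" is the grip in N (left out, the last holds). Time passes only in rows, so rows that do not move let the fingers close. It gives the time, the measured TCP pose, the force and the opening at its end, in the units of the state.
- get_state(): the state, without advancing time (a new reading comes with each control period).
- grab_frame(name): name is "scene" or "top" or "wrist"; returns a dict with "frame" (384x512x3 uint8, red, green, blue), "fovy" (degrees; the focal length in pixels is half the picture's height over the tangent of half this angle, whatever the lens; pixels are square), "cx", "cy" (the principal point, pixels), "rvec" (rotation vector, rad) and "tvec" (3), from world to camera coordinates, as OpenCV has them; the wrist camera has in their place "tool_from_camera" (4x4, takes a point from camera to tool coordinates, whose origin is the TCP and whose axes are the flange's). Camera axes: x right, y down, z forward; pixel columns grow to the right and rows downward; lengths in m; the calibration is good to about 2 mm. A picture is of the moment at which its call begins: read the wrist's pose just before it. There is no depth.
- job_done(): hands the job in, once; it reports no verdict.
Trained networks look in a picture, given as the dict that the camera call returned (one of the last four; its "shot" number tells which), for a name from the list of things; names that differ only in an ending like _2 or _b are one class to them, and where a whole thing is asked for, a point or a joint stands for the part that bears it (a point fixed in the world has none). Each returns a list of dicts, best first, with "conf" (0 to 1); they miss things now and then, are a little off and sometimes report something else, mostly with a low value. They report only what shows in the picture. A call takes as long as a camera call.
- recognise(picture, name): "pixel" ([column, row] in pixels, amid what is visible of it).
The state is a dict: "t": time; "q": joint angles; "qd": joint speeds; "joint_efforts": joint torques, N m; "eef_pos": TCP position; "ee_rot": TCP orientation; "force": force on the tool from outside, world axes, zero at the start; "moment": the same for the moment, N m; "width": finger opening in m.
Only numpy, scipy, OpenCV 4.12 (cv2) and the standard library are available. Lean on these libraries where they do the work, as an engineer would, in place of code of your own. Each camera call takes 0.05 s, during which the arm holds its last target.

## Task

The little drawer cabinet rocks because its brass foot at the front right corner is too short. With the fingertips only, push the wooden wedge along the table, thin end first, under that foot until it is snug, then press down firmly on the cabinet's top above the foot to make sure that the corner no longer dips (push the wedge further in if it does), and let go. Do not lift or carry anything, do not jack the cabinet up or shove it out of its place, and leave the other things as they are.

Things in the scene. Friction and masses are not known exactly. Their poses are not given: they have to be found in the camera images.
- cabinet: Grey cabinet, two blue drawer fronts with black knobs at -x, towards the robot. 170 mm deep (its x) by 230 wide (its y, + is left seen from the robot). Underside 22, top 62 mm above the table. Origin: table height under its centre. About 1.5 kg; slides if pushed with more than about 6 N. Stands level on three domed rubber feet at (70, 98), (70, -98), (-70, 98) mm; the fourth foot is brass and too short.
- brass_foot (a point): Point at table height straight below the brass foot at the cabinet's front right corner (seen from the robot), at (-70, -98) mm in its frame; axes as the cabinet's. The foot, 24 mm across, hangs 6 to 10 mm above the table (differs each time) and does not move in the cabinet. Pressing the top above it with more than about 2 N rocks the cabinet down until this foot touches.
- loose_corner (a point): Point on the cabinet's top straight above the brass foot, 62 mm above the table while the cabinet stands level: the place to press. The top is flat and free here.
- wedge: Wooden wedge, 130 mm long (its x), 44 wide, lying flat on the table right of the cabinet, thin end roughly towards the brass foot. 3 mm thick at the thin end (+x), rising evenly to 21 mm at the flat, upright blunt end (-x). Origin: centre of its underside. About 0.1 kg; slides on the table at under 1.5 N.
- wedge_back (a point): Middle of the wedge's blunt end, 10 mm above the table: the face to push on. x axis points to the thin end.
- masking_tape: roll of masking tape, 105 mm across, 25 mm high, lying on the cabinet's top towards its far left corner; leave it there. Origin: centre of its underside.
- marker: black marker, 124 mm long, lying on the table; a bystander. Origin: its underside.
- red_plug: red plug with three steel pins, 36 mm across, 50 mm tall, standing on the table; a bystander. Origin: centre of its underside.
- needle_file: needle file with red handle, 140 mm long, lying on the table; a bystander. Origin: its underside.

How it is judged:
On the way, in this order (a step that is already met when the one before it is completed fails the run):
1. the wedge is pushed under the brass foot and bears on it, cabinet level and not being pressed (contact force between wedge and cabinet above 0.2 N and y of wedge_back in the frame of cabinet below -0.12 m and angle between cabinet's own z axis and vertical below 0.014 rad and height (world z) of loose_corner between 0.0598 and 0.0645 m and contact force between the fingers and cabinet below 0.5 N), for 0.2 s.
2. a fingertip presses the top at the wedged corner with more than 5 N and the corner does not dip (contact force between the fingers and cabinet above 5 N and horizontal distance between the grasp point and loose_corner below 0.05 m and angle between cabinet's own z axis and vertical below 0.014 rad and height (world z) of loose_corner between 0.0598 and 0.0645 m), for 0.2 s.
At the end, for the whole second after the job is handed in: The cabinet stands level (within 0.014 rad; its wedged corner no more than 2.2 mm below and 2.5 mm above its first height of 62 mm), the wedge lies flat under the brass foot and bears on it (more than 0.2 N), its blunt end still sticking out beyond the cabinet's side, everything at rest (contact force between wedge and cabinet above 0.2 N and y of wedge_back in the frame of cabinet below -0.12 m and angle between cabinet's own z axis and vertical below 0.014 rad and height (world z) of loose_corner between 0.0598 and 0.0645 m and angle between wedge's own z axis and vertical below 0.03 rad and linear speed of each of cabinet, wedge below 0.01 m/s); the robot touches nothing.
It fails at once if the wedge is lifted, tipped up or carried (height (world z) of wedge above 0.012 m or angle between wedge's own z axis and vertical above 0.25 rad).
It fails at once if the cabinet is lifted or tipped over (height (world z) of cabinet above 0.01 m or angle between cabinet's own z axis and vertical above 0.15 rad).
It fails at once if the cabinet is shoved more than 25 mm from its place (distance of cabinet from where it was at the start of the episode above 0.025 m).
It fails at once if the tape roll slides or is taken off the cabinet's top (distance of masking_tape from where it was at the start of the episode above 0.05 m or height (world z) of masking_tape below 0.045 m).
It fails at once if a bystander on the table is moved more than 20 mm (distance of any of marker, red_plug, needle_file from where it was at the start of the episode above 0.02 m).
It also fails if it takes over 45 s, if anything falls off the work surface, if the arm or the gripper's body presses on something with over 40 N, if the wrist force passes 120 N, or if a joint passes its speed limit or range.

## Working session

There is one attempt and no reset: what is moved stays moved. The work goes in short steps, Python scripts to look and compute and a tool call to move; the robot and the scene stay as the last step left them, time stands still between calls to the robot, and variables do not carry over. Pictures are saved under pics/ and viewed, and the job is handed in when it is done.

Besides the shell and the picture viewer there is one more tool, called after "Call:" as name(argument=value, ...), one argument or row to a line, values as JSON. step_arm: Moves the arm, as the interface text tells. Its arguments: {"type":"object","properties":{"commands":{"type":"string"},"jaw":{"type":"number"},"grip_force":{"type":"number"}},"required":["commands"]}

```bash
mkdir -p pics
cat > h.py <<'E'
from station import *
import numpy as np, cv2
def K(p):
    h=p["frame"].shape[0]; f=h/2/np.tan(np.radians(p["fovy"])/2)
    return np.array([[f,0,p["cx"]],[0,f,p["cy"]],[0,0,1.]])
def ray(p,px):
    R=cv2.Rodrigues(np.array(p["rvec"],float))[0]; t=np.array(p["tvec"],float).ravel()
    d=R.T@np.linalg.inv(K(p))@np.array([px[0],px[1],1.]); return -R.T@t,d
def w(p,px,z):
    o,d=ray(p,px); return o+d*(z-o[2])/d[2]
def pr(p,X):
    return cv2.projectPoints(np.array(X,float).reshape(-1,1,3),np.array(p["rvec"],float),np.array(p["tvec"],float),K(p),None)[0].reshape(-1,2)
def save(p,n,s=1.5):
    im=cv2.cvtColor(p["frame"],cv2.COLOR_RGB2BGR); cv2.imwrite("pics/"+n,cv2.resize(im,None,fx=s,fy=s,interpolation=cv2.INTER_CUBIC))
E
python3 - <<'E'
from h import *
import pickle
print(get_state())
for n in ["scene","top"]:
    p=grab_frame(n); save(p,n+"0.png"); pickle.dump(p,open(n+"0.pkl","wb"))
    print(n,{k:p[k] for k in p if k!="frame"})
    for o in ["cabinet","brass_foot","wedge","wedge_back","masking_tape","marker","red_plug","needle_file","loose_corner"]:
        for r in recognise(p,o)[:2]: print(o,r["pixel"],round(r["conf"],2),w(p,r["pixel"],0).round(3))
E
```

```text
{'t': 0.0, 'q': array([-1.00390912e+00,  3.59375890e-01,  1.11038958e-02, -3.68845439e-04,
       -1.22411355e+00, -2.88073469e-01]), 'qd': array([ 0.00104249, -0.00131697,  0.00088817,  0.0014117 , -0.00062587,
        0.00122034]), 'joint_efforts': array([-2.29733712e-03, -5.82719493e+01,  2.93039292e+01,  6.99709520e+00,
        6.66759574e-03, -1.18232870e-04]), 'eef_pos': array([ 0.18562046, -0.64852312,  0.250646  ]), 'ee_rot': array([ 3.13997041e+00, -1.19095405e-04, -2.86290442e+00]), 'force': array([0.11549879, 0.0093516 , 1.05269364]), 'moment': array([-0.01563885, -0.01042737, -0.02108062]), 'width': 0.08773930506576968}
scene {'fovy': 44.28148710411676, 'cx': 246.98387908834255, 'cy': 189.83068846312057, 'rvec': array([ 1.38616992, -2.26233111,  0.81209066]), 'tvec': array([0.24429598, 0.42723127, 0.76105732]), 'shot': 1}
brass_foot [168.3, 219.3] 0.81 [0.613 0.164 0.   ]
wedge [264.0, 224.7] 0.74 [ 0.5   -0.022  0.   ]
wedge_back [260.9, 225.0] 0.57 [ 0.503 -0.015  0.   ]
masking_tape [134.7, 199.6] 0.89 [0.702 0.213 0.   ]
red_plug [137.2, 201.2] 0.64 [0.695 0.21  0.   ]
red_plug [257.4, 159.1] 0.58 [ 0.686 -0.102  0.   ]
needle_file [287.2, 138.4] 0.55 [ 0.716 -0.206  0.   ]
loose_corner [165.4, 223.7] 0.75 [0.604 0.174 0.   ]
top {'fovy': 55.737637042156095, 'cx': 254.79303863233912, 'cy': 188.35482600076628, 'rvec': array([ 2.20082225, -2.1836632 ,  0.06696899]), 'tvec': array([-0.04713189,  0.56438171,  0.9056047 ]), 'shot': 2}
cabinet [170.4, 177.8] 0.76 [0.591 0.176 0.   ]
brass_foot [171.5, 176.2] 0.96 [0.596 0.173 0.   ]
wedge [242.9, 210.1] 0.65 [ 0.509 -0.013  0.   ]
wedge_back [247.8, 211.7] 0.91 [ 0.505 -0.025  0.   ]
masking_tape [157.9, 169.1] 0.59 [0.614 0.209 0.   ]
marker [340.7, 233.3] 0.65 [ 0.452 -0.264  0.   ]
red_plug [276.4, 149.5] 0.68 [ 0.667 -0.098  0.   ]
loose_corner [168.7, 176.4] 0.66 [0.595 0.18  0.   ]
```

View pics/scene0.png

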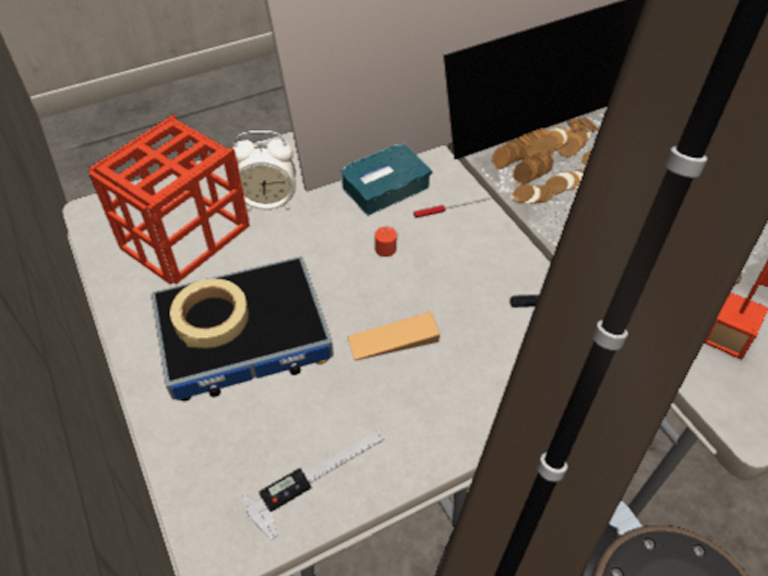

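View pics/top0.png

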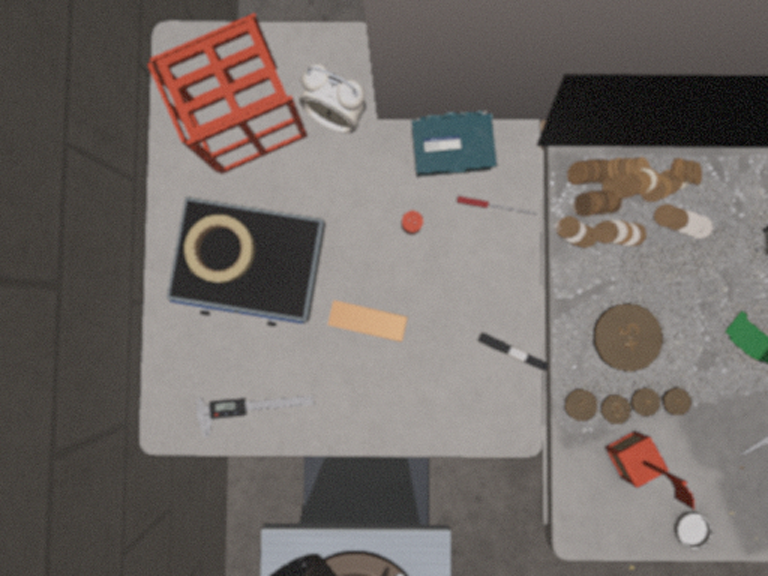

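Run:
```python
from h import *
import pickle
p=pickle.load(open("top0.pkl","rb"))
im=cv2.cvtColor(p["frame"],cv2.COLOR_RGB2BGR)
def crop(im,x0,y0,x1,y1,s,n):
    c=cv2.resize(im[y0:y1,x0:x1],None,fx=s,fy=s,interpolation=cv2.INTER_CUBIC)
    for v in range((x0+9)//10*10,x1,10): cv2.putText(c,str(v),(int((v-x0+.5)*s)-8,10),0,.35,(0,255,0),1); cv2.line(c,(int((v-x0+.5)*s),12),(int((v-x0+.5)*s),18),(0,255,0),1)
    for v in range((y0+9)//10*10,y1,10): cv2.putText(c,str(v),(0,int((v-y0+.5)*s)+4),0,.35,(0,255,0),1); cv2.line(c,(25,int((v-y0+.5)*s)),(31,int((v-y0+.5)*s)),(0,255,0),1)
    cv2.imwrite("pics/"+n,c)
crop(im,105,125,280,235,4.5,"tc.png")
p2=pickle.load(open("scene0.pkl","rb"))
crop(cv2.cvtColor(p2["frame"],cv2.COLOR_RGB2BGR),95,165,300,270,3.9,"sc.png")
print(pr(p,[[.186,-.649,.25],[0,0,0]]),pr(p2,[[.186,-.649,.25]]))
```

```text
[[582.9522787  388.91493196]
 [235.89548491 414.64392131]] [[651.86381427 141.38283612]]
```

View pics/tc.png

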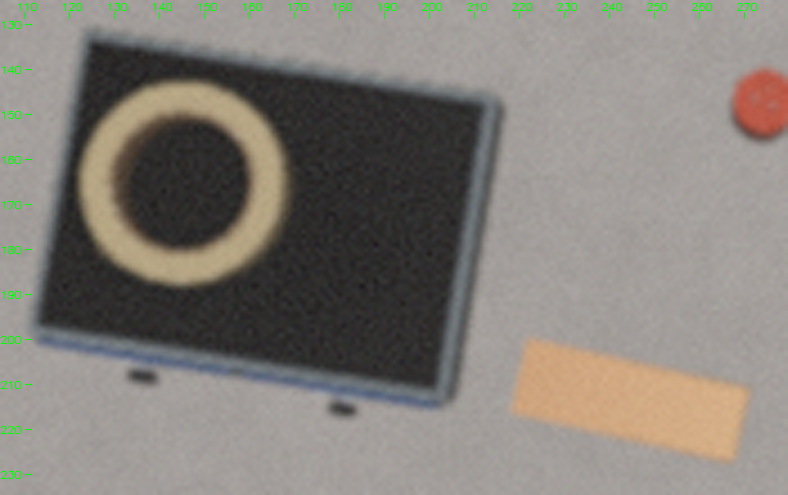

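View pics/sc.png

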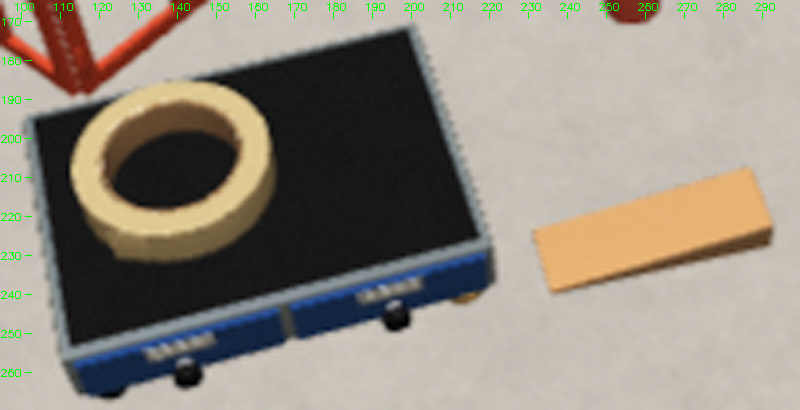

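```bash
cat > fit.py <<'E'
from h import *
import pickle
from scipy.optimize import least_squares
T=pickle.load(open("top0.pkl","rb"));S=pickle.load(open("scene0.pkl","rb"))
def place(v,P):
    c,s=np.cos(v[2]),np.sin(v[2]);P=np.array(P,float)
    return np.c_[v[0]+c*P[:,0]-s*P[:,1],v[1]+s*P[:,0]+c*P[:,1],P[:,2]]
def fit(obs,x0):
    f=lambda v:np.concatenate([(pr(p,place(v,P))-np.array(px)).ravel() for p,P,px in obs])
    r=least_squares(f,x0); return r.x,f(r.x).reshape(-1,2).round(1)
h=.062
C=[[.085,.115,h],[-.085,.115,h],[-.085,-.115,h],[.085,-.115,h]]
ct=[[124.5,131.6],[112.5,197.8],[203.6,212.3],[213.8,146.3]]
cs=[[101.7,194.8],[111.4,255.5],[220.1,226],[200.1,171.4]]
W=[[.065,.022,.003],[.065,-.022,.003],[-.065,.022,.021],[-.065,-.022,.021]]
# thin end towards +y world: wedge x ~ +y, wedge y ~ -x world
wt=[[218.5,216.3],[221.8,199.8],[267.8,227.2],[270.7,210.7]]
ws=[[236.3,239.4],[231.4,223.7],[292.4,223],[287.3,207.6]]
if __name__=="__main__":
    for nm,P,a,b,x0 in [("cab",C,ct,cs,[.6,.17,-.1]),("wedge",W,wt,ws,[.5,-.02,1.4])]:
        for lab,o in [("both",[(T,P,a),(S,P,b)]),("top",[(T,P,a)]),("scene",[(S,P,b)])]:
            v,r=fit(o,x0); print(nm,lab,v.round(4),r.tolist())
            if nm=="cab": print(" foot",place(v,[[-.07,-.098,0]]).round(4))
            else: print(" back",place(v,[[-.065,0,.01]]).round(4)," tip",place(v,[[.065,0,0]]).round(4))
E
python3 fit.py
```

```text
cab both [ 0.5997  0.1797 -0.1511] [[-1.9, -1.2], [-2.6, 1.5], [0.5, 2.1], [1.9, -1.1], [-1.6, -1.4], [-0.8, 0.8], [2.1, 0.1], [1.4, -2.8]]
 foot [[0.5158 0.0933 0.    ]]
cab top [ 0.6005  0.1784 -0.1496] [[-1.5, -1.5], [-2.0, 1.2], [1.1, 1.7], [2.4, -1.5]]
 foot [[0.5167 0.092  0.    ]]
cab scene [ 0.5986  0.1807 -0.1527] [[-1.8, -1.0], [-1.2, 1.3], [1.9, 0.7], [1.3, -2.3]]
 foot [[0.5145 0.0945 0.    ]]
wedge both [ 0.4998 -0.0161  1.3557] [[-0.9, 0.3], [-0.3, 0.1], [-0.5, 1.0], [0.4, 0.4], [-0.4, -0.1], [-0.2, -0.3], [0.9, -1.0], [-0.1, -1.0]]
 back [[ 0.486  -0.0796  0.01  ]]  tip [[0.5137 0.0474 0.    ]]
wedge top [ 0.5009 -0.0169  1.3659] [[-0.5, 0.1], [-0.1, -0.1], [-0.0, 0.3], [0.7, -0.3]]
 back [[ 0.4877 -0.0805  0.01  ]]  tip [[0.5142 0.0468 0.    ]]
wedge scene [ 0.4986 -0.0152  1.3441] [[-0.7, 0.2], [-0.2, -0.0], [0.9, -0.1], [0.1, -0.2]]
 back [[ 0.4839 -0.0785  0.01  ]]  tip [[0.5132 0.0481 0.    ]]
```

Run:
```python
from h import *
from fit import *
for p in (T,S): print(ray(p,[256,192])[0].round(3))
for X in ([.5,-.1],[0,0],[.19,-.65],[.3,-.4],[.5,-.25]):
    print(X,[ (pr(S,[[*X,z]])[0]*1.5).round().tolist() for z in (0,.3,.6,.8)])
v,_=fit([(T,C,ct),(S,C,cs)],[.6,.17,-.1])
for z in(.006,.01): print(pr(S,place(v,[[-.07,-.098,z]])))
a=[get_state()["force"] for _ in range(3)]; print(np.round(a,2))
p=grab_frame("wrist"); save(p,"w0.png"); print(p["tool_from_camera"],p["fovy"])
b=[get_state()["force"] for _ in range(3)]; print(np.round(b,2))
```

```text
[ 0.51  -0.041  0.938]
[-0.036  0.282  0.86 ]
[0.5, -0.1] [[442.0, 318.0], [458.0, 167.0], [488.0, -98.0], [524.0, -422.0]]
[0, 0] [[598.0, 682.0], [692.0, 598.0], [932.0, 386.0], [1511.0, -126.0]]
[0.19, -0.65] [[867.0, 331.0], [1003.0, 179.0], [1245.0, -92.0], [1548.0, -430.0]]
[0.3, -0.4] [[686.0, 340.0], [772.0, 189.0], [927.0, -81.0], [1121.0, -421.0]]
[0.5, -0.25] [[524.0, 283.0], [561.0, 130.0], [624.0, -131.0], [699.0, -436.0]]
[[214.06551163 237.71998662]]
[[213.9487463  236.68255785]]
[[-0.95  0.04 -0.8 ]
 [-0.95  0.04 -0.8 ]
 [-0.95  0.04 -0.8 ]]
[[ 9.98666815e-04 -9.69023238e-01 -2.46967543e-01  6.73285568e-02]
 [ 9.99999315e-01  1.11843228e-03 -3.44663657e-04 -5.55614914e-04]
 [ 6.10203564e-04 -2.46967030e-01  9.69023691e-01 -1.32828454e-01]
 [ 0.00000000e+00  0.00000000e+00  0.00000000e+00  1.00000000e+00]] 59.011344063573794
[[ 0.89 -0.12  0.32]
 [ 0.89 -0.12  0.32]
 [ 0.89 -0.12  0.32]]
```

View pics/w0.png

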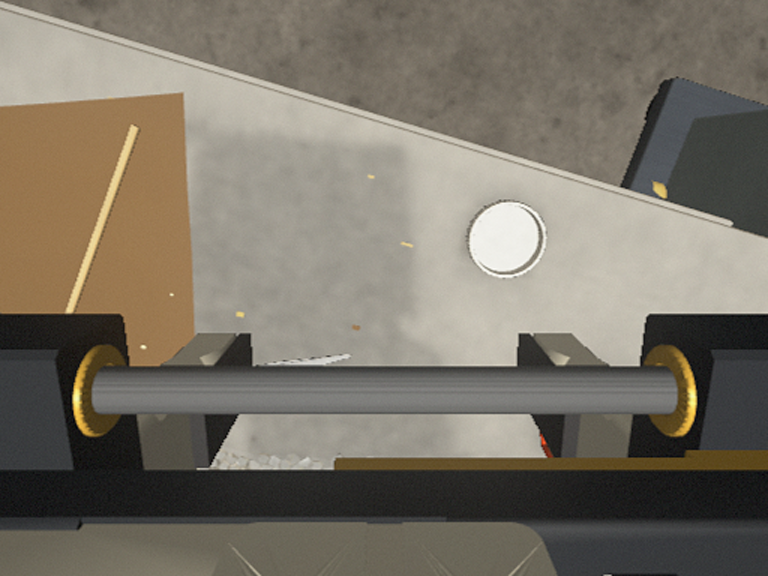

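Run:
```python
from h import *
from fit import *
for q in ([700,0],[600,300],[470,570],[640,0],[545,300],[440,570],[760,60],[690,160],[610,335],[552,466]):
    o,d=ray(S,np.array(q)/1.5); print(q,np.degrees(np.arctan2(d[1],d[0])).round(1),(d/np.linalg.norm(d)).round(2), w(S,np.array(q)/1.5,0).round(2))
```

```text
[700, 0] -52.7 [ 0.54 -0.71 -0.44] [ 1.03 -1.12  0.  ]
[600, 300] -53.7 [ 0.39 -0.54 -0.75] [ 0.42 -0.34  0.  ]
[470, 570] -48.3 [ 0.22 -0.24 -0.94] [0.16 0.06 0.  ]
[640, 0] -48.4 [ 0.59 -0.67 -0.45] [ 1.1 -1.   0. ]
[545, 300] -47.8 [ 0.44 -0.48 -0.76] [ 0.46 -0.26  0.  ]
[440, 570] -41.7 [ 0.24 -0.21 -0.95] [0.18 0.09 0.  ]
[760, 60] -58.4 [ 0.46 -0.75 -0.48] [ 0.79 -1.05  0.  ]
[690, 160] -56.6 [ 0.44 -0.67 -0.59] [ 0.61 -0.69  0.  ]
[610, 335] -56.2 [ 0.35 -0.53 -0.77] [ 0.36 -0.31  0.  ]
[552, 466] -55.9 [ 0.27 -0.4  -0.88] [ 0.23 -0.11  0.  ]
```

```bash
cat > plan.py <<'E'
from h import *
import sys
# print rows for going to target x y z yaw in n rows (tool down), from measured state
def plan(tx,ty,tz,tyaw,n):
    s=get_state(); p=np.array(s["eef_pos"]); yaw=s["ee_rot"][2]
    dy=(tyaw-yaw+np.pi)%(2*np.pi)-np.pi
    d=(np.array([tx,ty,tz])-p)/n*1000
    print("from",p.round(4),np.round(s["ee_rot"],4),"F",np.round(s["force"],1),"t",s["t"])
    rows=[]
    for i in range(n):
        y=yaw+dy*i/n
        X=np.array([np.cos(y),np.sin(y)]);Y=np.array([np.sin(y),-np.cos(y)])
        rows.append(f"{d[:2]@X:.1f} {d[:2]@Y:.1f} {-d[2]:.1f} 0 0 {-dy/n:.4f}")
    for i in range(0,n,8): print("; ".join(rows[i:i+8]))
if __name__=="__main__":
    a=[float(v) for v in sys.argv[1:]]; plan(*a[:4],int(a[4]))
E
python3 plan.py .4785 -.124 .25 -1.74 14
```

```text
from [ 0.1857 -0.6489  0.2516] [-3.1415 -0.     -2.8628] F [ 0.9 -0.1  0.3] t 1.05
-30.4 30.3 0.1 0 0 -0.0802; -32.8 27.8 0.1 0 0 -0.0802; -34.9 25.0 0.1 0 0 -0.0802; -36.8 22.2 0.1 0 0 -0.0802; -38.4 19.2 0.1 0 0 -0.0802; -39.8 16.0 0.1 0 0 -0.0802; -41.0 12.8 0.1 0 0 -0.0802; -41.9 9.4 0.1 0 0 -0.0802
-42.5 6.1 0.1 0 0 -0.0802; -42.9 2.6 0.1 0 0 -0.0802; -42.9 -0.8 0.1 0 0 -0.0802; -42.7 -4.2 0.1 0 0 -0.0802; -42.2 -7.6 0.1 0 0 -0.0802; -41.5 -11.0 0.1 0 0 -0.0802
```

Call:
step_arm(
  commands="-30 30 0 0 0 -0.08; -33 28 0 0 0 -0.08; -35 25 0 0 0 -0.08; -37 22 0 0 0 -0.08; -38 19 0 0 0 -0.08; -40 16 0 0 0 -0.08; -41 13 0 0 0 -0.08; -42 9 0 0 0 -0.08",
  jaw=0,
  grip_force=10,
)

```text
t: 2.05
eef_pos: [0.3542, -0.3482, 0.2519]
ee_rot: [-3.141, 0.0, -2.22]
force: [1.3, -0.5, -0.4]
width: 0.0131
```

Call:
step_arm(
  commands="-42 6 0 0 0 -0.08; -43 3 0 0 0 -0.08; -43 -1 0 0 0 -0.08; -43 -4 0 0 0 -0.08; -42 -8 0 0 0 -0.08; -42 -11 0 0 0 -0.08; 0 0 0 0 0 0; 0 0 0 0 0 0",
)

```text
t: 3.05
eef_pos: [0.4794, -0.1244, 0.2515]
ee_rot: [3.141, -0.0, -1.743]
force: [-0.3, 0.3, -1.2]
width: 0.0003
```

```bash
python3 plan.py .4785 -.124 .03 -1.74 8
python3 - <<'E'
from h import *
for n in ["wrist","scene"]:
    p=grab_frame(n); save(p,n+"1.png")
print(get_state()["width"])
E
```

```text
from [ 0.4794 -0.1244  0.2515] [ 3.1414e+00 -1.0000e-04 -1.7425e+00] F [-0.3  0.3 -1.2] t 3.05
-0.0 0.1 27.7 0 0 -0.0003; -0.0 0.1 27.7 0 0 -0.0003; -0.0 0.1 27.7 0 0 -0.0003; -0.0 0.1 27.7 0 0 -0.0003; -0.0 0.1 27.7 0 0 -0.0003; -0.0 0.1 27.7 0 0 -0.0003; -0.0 0.1 27.7 0 0 -0.0003; -0.0 0.1 27.7 0 0 -0.0003
0.0006920524655903908
```

View pics/wrist1.png

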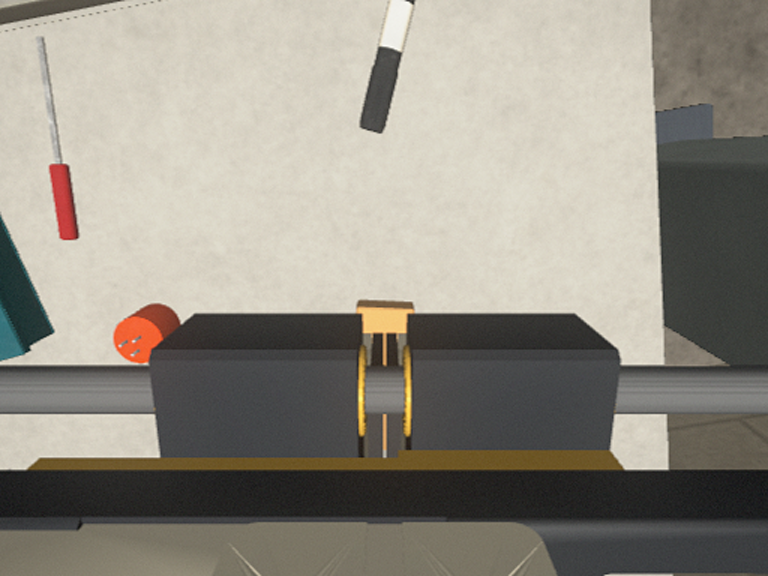

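View pics/scene1.png

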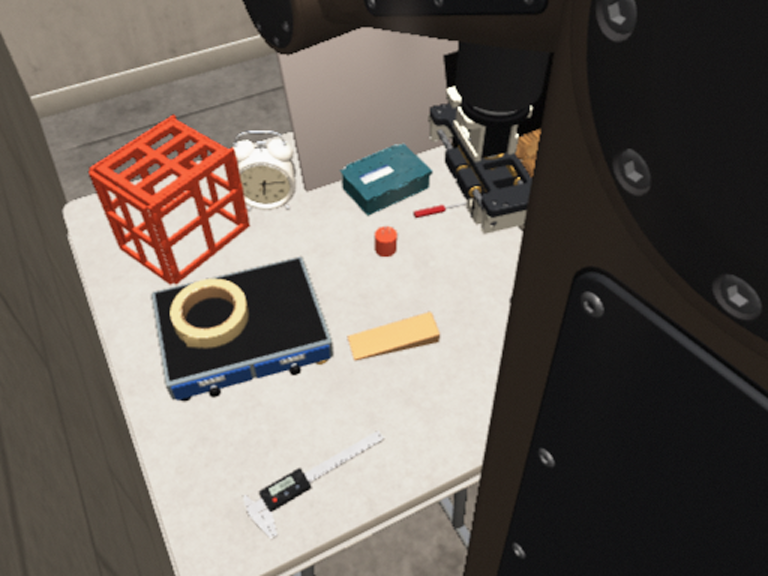

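Call:
step_arm(
  commands="0 0 30 0 0 0; 0 0 35 0 0 0; 0 0 35 0 0 0; 0 0 35 0 0 0; 0 0 35 0 0 0; 0 0 30 0 0 0; 0 0 15 0 0 0; 0 0 5 0 0 0",
)

```text
t: 4.15
eef_pos: [0.4788, -0.1253, 0.0308]
ee_rot: [3.14, -0.001, -1.744]
force: [-0.2, -0.0, -0.0]
width: 0.0005
```

Call:
step_arm(
  commands="0 0 2 0 0 0; 0 0 0 0 0 0",
)

```text
t: 4.4
eef_pos: [0.4799, -0.1246, 0.0302]
ee_rot: [-3.141, 0.0, -1.743]
force: [-1.4, -0.1, 0.3]
width: 0.0008
```

```bash
cat > favg.py <<'E'
from h import *
import sys
n=int(sys.argv[1]) if len(sys.argv)>1 else 6
F=[]
for i in range(n):
    p=grab_frame("top"); F.append(get_state()["force"])
s=get_state()
print("t",round(s["t"],2),"pos",s["eef_pos"].round(4),s["ee_rot"].round(3),"F",np.mean(F,0).round(2),"sd",np.std(F,0).round(2))
yw=s["ee_rot"][2]; print("along push",-(np.mean(F,0)[:2]@[np.cos(yw),np.sin(yw)]).round(2))
if len(sys.argv)>2:
    im=cv2.cvtColor(p["frame"],cv2.COLOR_RGB2BGR)[120:240,130:300]; cv2.imwrite("pics/"+sys.argv[2],cv2.resize(im,None,fx=4.5,fy=4.5,interpolation=cv2.INTER_CUBIC))
E
python3 favg.py 8 t1.png
```

```text
t 4.8 pos [ 0.4796 -0.1244  0.0298] [-3.141  0.    -1.743] F [0.05 0.09 0.45] sd [0.62 0.49 0.3 ]
along push 0.1
```

View pics/t1.png

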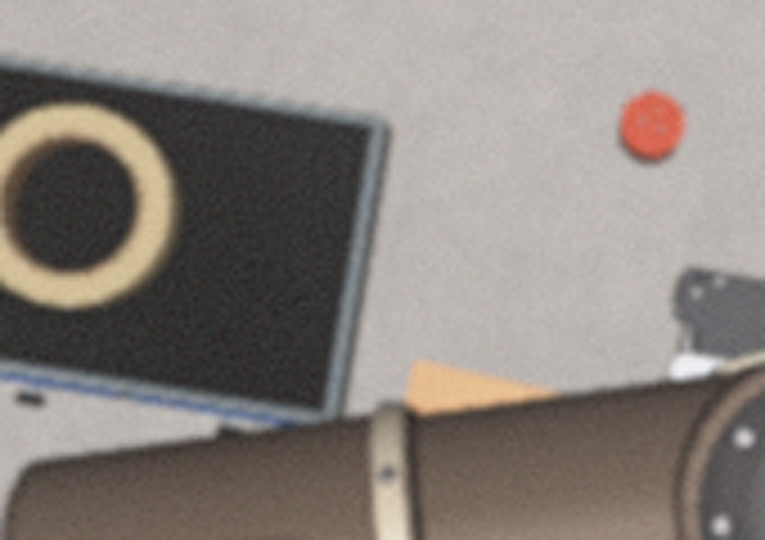

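Call:
step_arm(
  commands="-10 0 0 0 0 0; -10 0 0 0 0 0; -6 0 0 0 0 0; -4 0 0 0 0 0; -4 0 0 0 0 0; -4 0 0 0 0 0; -4 0 0 0 0 0; -4 0 0 0 0 0",
)

```text
t: 5.8
eef_pos: [0.4874, -0.0789, 0.0295]
ee_rot: [3.142, -0.0, -1.743]
force: [0.0, -1.0, -0.6]
width: 0.0002
```

Call:
step_arm(
  commands="-4 0 0 0 0 0; -4 0 0 0 0 0; -4 0 0 0 0 0; -4 0 0 0 0 0; -4 0 0 0 0 0; -4 0 0 0 0 0; -4 0 0 0 0 0; -4 0 0 0 0 0",
)

```text
t: 6.8
eef_pos: [0.4929, -0.0473, 0.0295]
ee_rot: [3.142, -0.0, -1.743]
force: [0.1, -1.0, -0.2]
width: 0.0006
```

```bash
python3 favg.py 8 t2.png
```

```text
t 7.2 pos [ 0.4929 -0.0476  0.0296] [-3.142  0.    -1.743] F [-0.05 -0.22 -0.22] sd [0.55 0.22 0.29]
along push -0.22
```

View pics/t2.png

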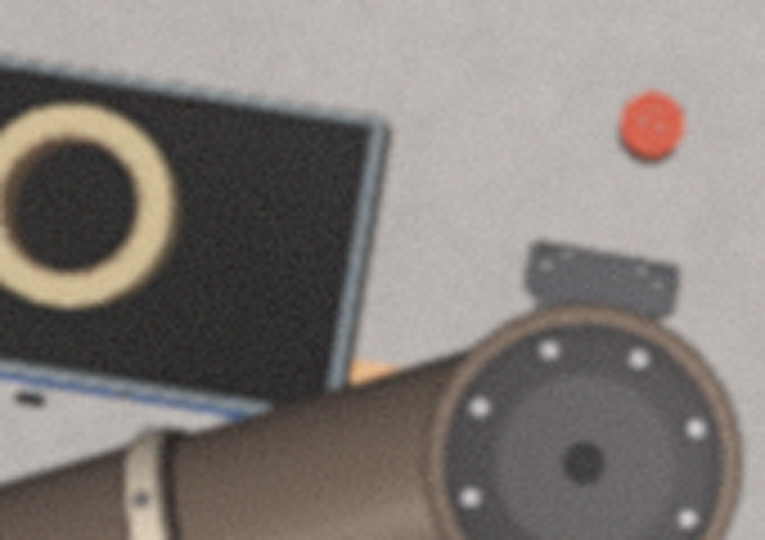

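Call:
step_arm(
  commands="-3 0 0 0 0 0; -3 0 0 0 0 0; -2 0 0 0 0 0; -2 0 0 0 0 0; -1 0 0 0 0 0",
)

```text
t: 7.82
eef_pos: [0.4948, -0.0366, 0.0295]
ee_rot: [3.142, -0.0, -1.743]
force: [-0.1, -1.2, 0.4]
width: 0.0006
```

```bash
python3 favg.py 4
python3 - <<'E'
from h import *
p=grab_frame("scene"); im=cv2.cvtColor(p["frame"],cv2.COLOR_RGB2BGR)[160:270,180:320]; cv2.imwrite("pics/s2.png",cv2.resize(im,None,fx=5,fy=5,interpolation=cv2.INTER_CUBIC))
E
```

```text
t 8.03 pos [ 0.4949 -0.0366  0.0296] [-3.141  0.    -1.743] F [-0.04  0.25 -0.28] sd [0.47 0.62 0.24]
along push 0.24
```

View pics/s2.png

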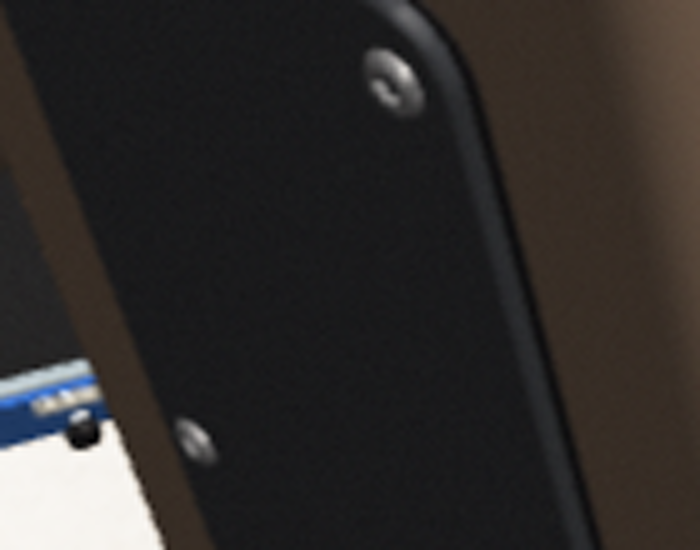

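Call:
step_arm(
  commands="-1 0 0 0 0 0; -1 0 0 0 0 0; -1 0 0 0 0 0",
)

```text
t: 8.45
eef_pos: [0.4953, -0.0338, 0.0296]
ee_rot: [3.142, -0.0, -1.743]
force: [0.1, -1.0, 1.0]
width: 0.0008
```

```bash
python3 favg.py 4
```

```text
t 8.65 pos [ 0.4953 -0.0337  0.0295] [-3.142  0.    -1.743] F [-0.6  -0.05  0.72] sd [0.48 0.16 0.4 ]
along push -0.15
```

Call:
step_arm(
  commands="-1 0 0 0 0 0; -1 0 0 0 0 0; -1 0 0 0 0 0",
)

```text
t: 9.02
eef_pos: [0.4958, -0.0308, 0.0296]
ee_rot: [-3.142, 0.0, -1.743]
force: [-0.1, -1.1, 0.7]
width: 0.0007
```

```bash
python3 favg.py 4
```

```text
t 9.22 pos [ 0.4959 -0.0307  0.0296] [-3.141  0.    -1.743] F [ 0.17  0.26 -0.11] sd [0.45 0.53 0.25]
along push 0.29
```

Call:
step_arm(
  commands="-1 0 0 0 0 0; -1 0 0 0 0 0; -1 0 0 0 0 0",
)

```text
t: 9.6
eef_pos: [0.4963, -0.0279, 0.0296]
ee_rot: [3.142, -0.0, -1.743]
force: [0.4, -1.6, 0.3]
width: 0.0004
```

```bash
python3 favg.py 4
```

```text
t 9.8 pos [ 0.4963 -0.0278  0.0296] [-3.142  0.    -1.743] F [ 0.06 -1.03  0.04] sd [0.5  0.31 0.09]
along push -1.0
```

Call:
step_arm(
  commands="-0.7 0 0 0 0 0; -0.7 0 0 0 0 0",
)

```text
t: 10.05
eef_pos: [0.4964, -0.0266, 0.0295]
ee_rot: [3.141, -0.0, -1.743]
force: [0.6, -3.2, 1.6]
width: 0.0007
```

```bash
python3 favg.py 5
```

```text
t 10.3 pos [ 0.4964 -0.0265  0.0295] [ 3.141 -0.    -1.743] F [-0.12 -1.67  0.94] sd [0.24 0.15 0.18]
along push -1.67
```

Call:
step_arm(
  commands="-0.7 0 0 0 0 0; -0.7 0 0 0 0 0",
)

```text
t: 10.55
eef_pos: [0.4966, -0.0253, 0.0296]
ee_rot: [3.141, -0.0, -1.743]
force: [-0.3, -3.9, 1.7]
width: 0.0002
```

```bash
python3 favg.py 5
```

```text
t 10.8 pos [ 0.4966 -0.0252  0.0295] [ 3.141 -0.    -1.743] F [-0.82 -4.15  1.5 ] sd [0.71 0.5  0.64]
along push -4.23
```

Call:
step_arm(
  commands="2 0 0 0 0 0; 5 0 0 0 0 0; 10 0 0 0 0 0; 10 0 0 0 0 0; 0 0 -30 0 0 0; 0 0 -40 0 0 0; 0 0 -40 0 0 0; 0 0 0 0 0 0",
)

```text
t: 11.8
eef_pos: [0.494, -0.0519, 0.1427]
ee_rot: [-3.136, 0.002, -1.743]
force: [-0.5, -0.4, -0.8]
width: 0.0008
```

```bash
python3 favg.py 5 t3.png; python3 plan.py .5155 .093 .135 -1.743 4
python3 - <<'E'
from h import *
p=grab_frame("scene"); save(p,"s3.png")
p=grab_frame("wrist"); save(p,"w3.png")
E
```

```text
t 12.05 pos [ 0.4914 -0.0521  0.1385] [ 3.140e+00 -1.000e-03 -1.743e+00] F [-0.4  -0.17 -0.44] sd [0.67 0.32 0.48]
along push -0.23
from [ 0.4914 -0.0521  0.1385] [ 3.1397e+00 -7.0000e-04 -1.7432e+00] F [-1.   0.1 -0.5] t 12.05
-36.8 0.3 0.9 0 0 -0.0001; -36.8 0.3 0.9 0 0 -0.0001; -36.8 0.3 0.9 0 0 -0.0001; -36.8 0.3 0.9 0 0 -0.0001
```

View pics/w3.png

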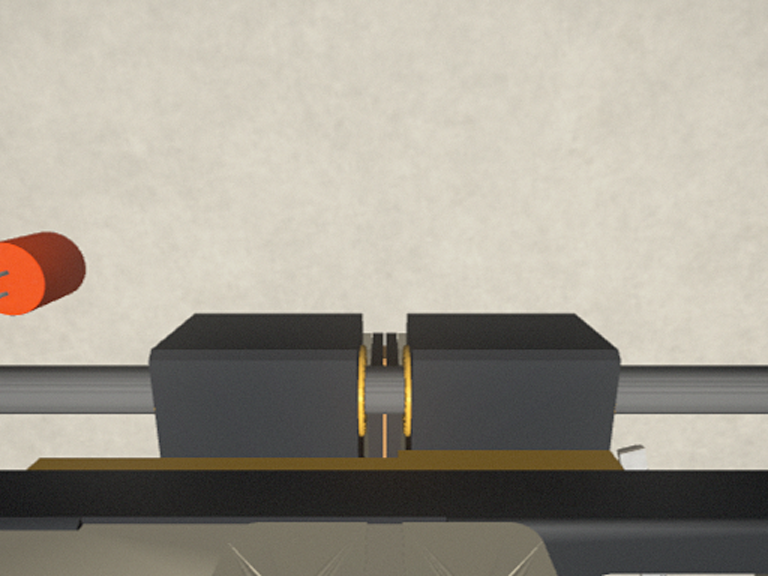

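View pics/s3.png

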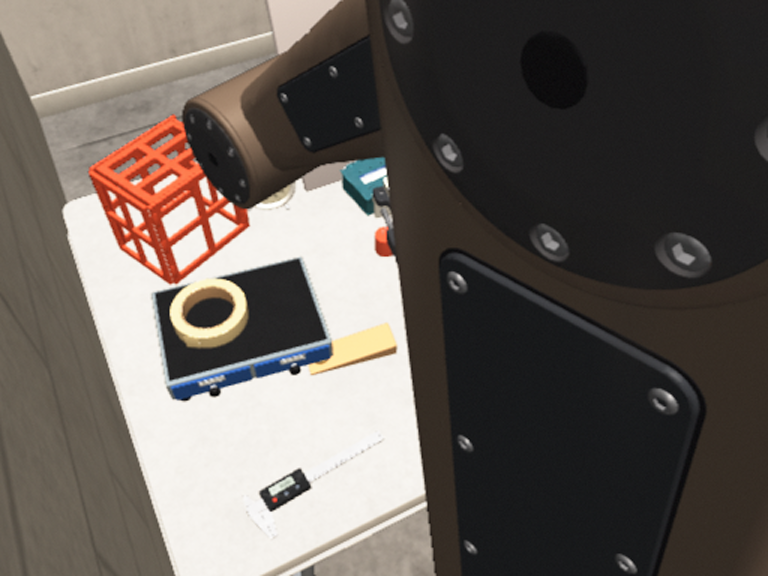

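View pics/t3.png

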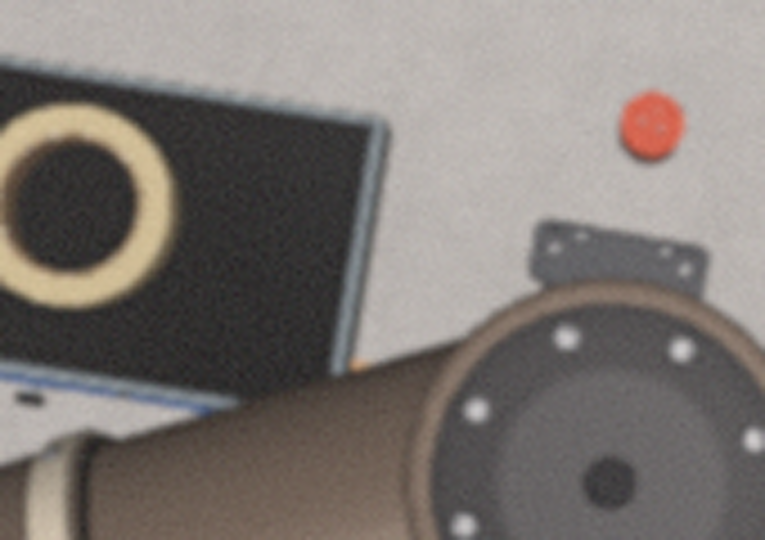

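Run:
```python
from fit import *
im=cv2.imread("pics/s3.png")[300:390,280:410]; cv2.imwrite("pics/s3c.png",cv2.resize(im,None,fx=5.5,fy=5.5,interpolation=cv2.INTER_CUBIC))
# expected wedge, back at tcp+9.5mm
u=np.array([.171,.985]); b=np.array([.4966,-.0252])+.0095*u; c=b+.065*u; th=np.arctan2(u[1],u[0])
print(c,th,(pr(S,place([*c,th],W))*1.5).round())
```

```text
[0.5093395 0.0481825] 1.398905439423511 [[312. 373.]
 [304. 348.]
 [398. 343.]
 [389. 320.]]
```

View pics/s3c.png

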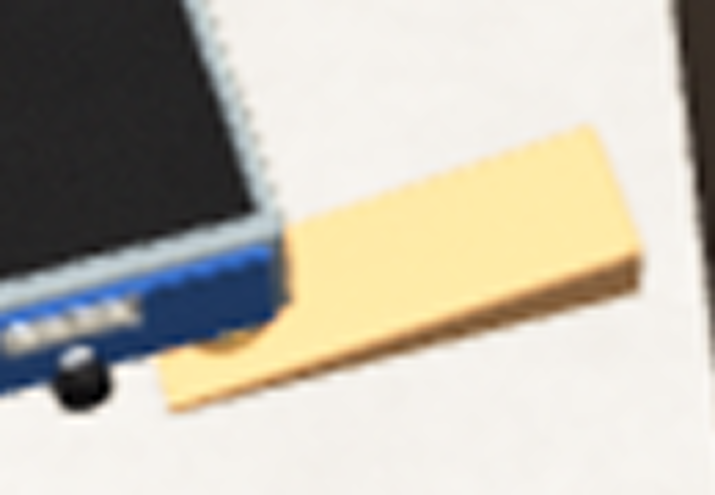

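Call:
step_arm(
  commands="-37 0 0 0 0 0; -37 0 0 0 0 0; -37 0 0 0 0 0; -36 0 0 0 0 0; 0 0 15 0 0 0; 0 0 15 0 0 0; 0 0 10 0 0 0; 0 0 4 0 0 0",
)

```text
t: 13.15
eef_pos: [0.5168, 0.0922, 0.0945]
ee_rot: [3.14, -0.001, -1.744]
force: [-0.5, -0.2, 0.2]
width: 0.0006
```

```bash
python3 favg.py 3
```

```text
t 13.3 pos [0.5174 0.0927 0.0956] [ 3.142 -0.    -1.743] F [-0.25 -0.07  0.1 ] sd [0.49 0.34 0.44]
along push -0.11
```

Call:
step_arm(
  commands="0 0 4 0 0 0; 0 0 2 0 0 0; 0 0 1 0 0 0; 0 0 0.7 0 0 0",
)

```text
t: 13.8
eef_pos: [0.5174, 0.0932, 0.0879]
ee_rot: [-3.141, 0.0, -1.743]
force: [0.6, 0.9, 0.7]
width: 0.0006
```

Call:
step_arm(
  commands="0 0 0.7 0 0 0; 0 0 0.5 0 0 0",
)

```text
t: 14.05
eef_pos: [0.5173, 0.0931, 0.0868]
ee_rot: [-3.142, -0.0, -1.743]
force: [-1.6, -0.1, 4.8]
width: 0.0003
```

Call:
step_arm(
  commands="0 0 0.7 0 0 0; 0 0 0.5 0 0 0",
)

```text
t: 14.3
eef_pos: [0.5174, 0.0931, 0.0865]
ee_rot: [-3.141, -0.0, -1.742]
force: [-5.7, 0.3, 15.9]
width: 0.0006
```

```bash
python3 favg.py 8 t4.png
```

```text
t 14.7 pos [0.5174 0.0931 0.0866] [-3.141  0.    -1.742] F [-4.94  0.05 12.71] sd [0.45 0.37 0.6 ]
along push -0.79
```

Call:
step_arm(
  commands="0 0 -1 0 0 0; 0 0 -4 0 0 0; 0 0 -15 0 0 0; 0 0 -30 0 0 0; 30 0 -20 0 0 0; 40 0 0 0 0 0; 40 0 0 0 0 0; 40 0 0 0 0 0",
)

```text
t: 15.7
eef_pos: [0.4917, -0.0557, 0.1566]
ee_rot: [-3.14, 0.0, -1.742]
force: [0.2, -0.2, 0.0]
width: 0.0008
```

```bash
python3 - <<'E'
from h import *
p=grab_frame("scene"); im=cv2.cvtColor(p["frame"],cv2.COLOR_RGB2BGR)
c=cv2.resize(im,None,fx=1.5,fy=1.5,interpolation=cv2.INTER_CUBIC)[300:390,280:410]; cv2.imwrite("pics/s5c.png",cv2.resize(c,None,fx=5.5,fy=5.5,interpolation=cv2.INTER_CUBIC))
E
python3 favg.py 1 t5.png;python3 plan.py .4935 -.0425 .03 -1.743 1
```

```text
t 15.8 pos [ 0.4908 -0.0572  0.1563] [-3.141  0.    -1.745] F [ 0.47  0.4  -0.08] sd [0. 0. 0.]
along push 0.47
from [ 0.4908 -0.0572  0.1563] [-3.1413  0.     -1.7455] F [ 0.5  0.4 -0.1] t 15.8
-14.9 -0.1 126.3 0 0 -0.0025
```

View pics/s5c.png

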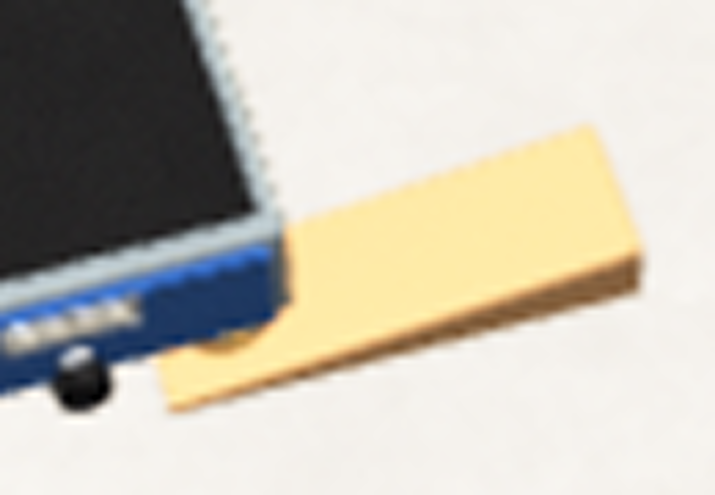

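View pics/t5.png

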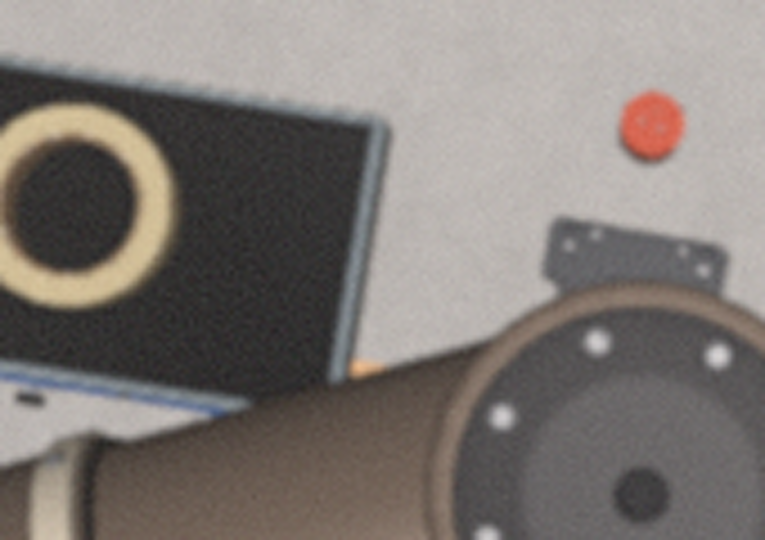

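Call:
step_arm(
  commands="0 0 20 0 0 0; 0 0 30 0 0 0; 0 0 30 0 0 0; 0 0 25 0 0 0; 0 0 15 0 0 0; -6 0 6 0 0 0; -6 0 0 0 0 0; -6 0 0 0 0 0",
)

```text
t: 16.8
eef_pos: [0.4955, -0.0361, 0.0303]
ee_rot: [-3.14, 0.001, -1.742]
force: [0.7, 0.5, 0.1]
width: 0.0005
```

Call:
step_arm(
  commands="-4 0 0 0 0 0; -4 0 0 0 0 0; -2 0 0 0 0 0; -1 0 0 0 0 0; 0 0 0 0 0 0",
)

```text
t: 17.42
eef_pos: [0.4966, -0.0261, 0.0294]
ee_rot: [3.142, -0.0, -1.743]
force: [-0.7, 0.3, 0.4]
width: 0.0009
```

```bash
python3 favg.py 5
```

```text
t 17.68 pos [ 0.4966 -0.0262  0.0294] [ 3.142 -0.    -1.743] F [-0.14  0.13  0.3 ] sd [0.49 0.51 0.34]
along push 0.11
```

Call:
step_arm(
  commands="-0.5 0 0 0 0 0; -0.5 0 0 0 0 0",
)

```text
t: 17.92
eef_pos: [0.4967, -0.0253, 0.0294]
ee_rot: [3.141, -0.0, -1.743]
force: [0.3, -3.0, 1.0]
width: 0.0005
```

```bash
python3 favg.py 6
```

```text
t 18.23 pos [ 0.4967 -0.0252  0.0294] [ 3.141 -0.    -1.743] F [ 0.27 -1.86  0.59] sd [0.38 0.23 0.65]
along push -1.79
```

Call:
step_arm(
  commands="-0.4 0 0 0 0 0; 0 0 0 0 0 0",
)

```text
t: 18.48
eef_pos: [0.4966, -0.025, 0.0294]
ee_rot: [3.141, -0.0, -1.743]
force: [-0.1, -4.4, 1.1]
width: 0.0001
```

```bash
python3 favg.py 6
```

```text
t 18.77 pos [ 0.4967 -0.0249  0.0294] [ 3.141 -0.    -1.743] F [-0.35 -4.76  1.8 ] sd [0.2  0.49 0.3 ]
along push -4.75
```

Call:
step_arm(
  commands="2 0 0 0 0 0; 5 0 0 0 0 0; 10 0 0 0 0 0; 10 0 0 0 0 0; 0 0 -30 0 0 0; 0 0 -40 0 0 0; 0 0 -36 0 0 0; 0 0 0 0 0 0",
)

```text
t: 19.77
eef_pos: [0.4939, -0.0515, 0.1383]
ee_rot: [-3.136, 0.002, -1.743]
force: [0.2, 0.6, -0.0]
width: 0.0008
```

Call:
step_arm(
  commands="-37 0 0 0 0 0; -37 0 0 0 0 0; -37 0 0 0 0 0; -36 0 0 0 0 0; 0 0 15 0 0 0; 0 0 15 0 0 0; 0 0 8 0 0 0; 0 0 2 0 0 0",
)

```text
t: 20.78
eef_pos: [0.5169, 0.0925, 0.0945]
ee_rot: [3.14, -0.001, -1.744]
force: [0.1, 0.7, 0.2]
width: 0.0004
```

```bash
python3 favg.py 3
```

```text
t 20.93 pos [0.5176 0.0932 0.0957] [-3.141  0.    -1.743] F [0.29 0.12 0.59] sd [0.21 0.22 0.24]
along push 0.16
```

Call:
step_arm(
  commands="0 0 4 0 0 0; 0 0 2 0 0 0; 0 0 1.5 0 0 0; 0 0 1 0 0 0; 0 0 0.5 0 0 0; 0 0 0.3 0 0 0",
)

```text
t: 21.68
eef_pos: [0.5174, 0.0935, 0.0867]
ee_rot: [-3.141, -0.0, -1.742]
force: [-3.3, 0.4, 8.3]
width: 0.0003
```

```bash
python3 favg.py 6
```

```text
t 21.98 pos [0.5174 0.0935 0.0868] [-3.141  0.    -1.743] F [-2.59 -0.28  6.42] sd [0.37 0.58 0.28]
along push -0.72
```

Call:
step_arm(
  commands="0 0 0.4 0 0 0; 0 0 0 0 0 0; 0 0 0 0 0 0; 0 0 0 0 0 0",
)

```text
t: 22.48
eef_pos: [0.5174, 0.0935, 0.0867]
ee_rot: [-3.141, 0.0, -1.742]
force: [-2.9, -0.1, 9.5]
width: 0.0005
```

Call:
step_arm(
  commands="0 0 -1 0 0 0; 0 0 -4 0 0 0; 0 0 -15 0 0 0; 0 0 -30 0 0 0; 20 0 -30 0 0 0; 40 0 -20 0 0 0; 40 0 0 0 0 0; 40 0 0 0 0 0",
)

```text
t: 23.48
eef_pos: [0.4935, -0.0455, 0.1873]
ee_rot: [-3.14, 0.001, -1.742]
force: [0.9, -0.9, -0.1]
width: 0.0005
```

Call:
step_arm(
  commands="40 0 -10 0 0 0; 40 0 0 0 0 0; 40 0 0 0 0 0; 0 0 0 0 0 0",
)

```text
t: 23.98
eef_pos: [0.4724, -0.1646, 0.1967]
ee_rot: [-3.141, -0.0, -1.746]
force: [-0.6, 0.9, -0.7]
width: 0.0006
```

Run:
```python
from h import *
p=grab_frame("scene"); save(p,"s6.png"); im=cv2.imread("pics/s6.png")
cv2.imwrite("pics/s6c.png",cv2.resize(im[300:390,280:410],None,fx=5.5,fy=5.5,interpolation=cv2.INTER_CUBIC))
p=grab_frame("top"); save(p,"t6.png"); print(get_state()["t"],get_state()["eef_pos"])
```

```text
24.075 [ 0.47294196 -0.16296975  0.1964691 ]
```

View pics/s6c.png

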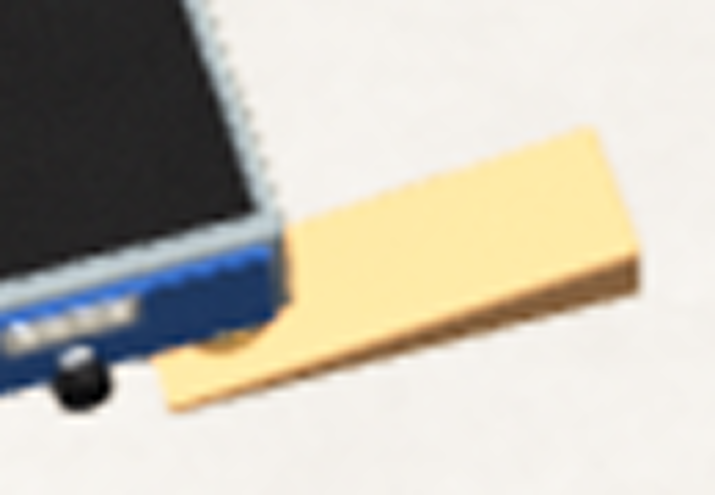

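View pics/t6.png

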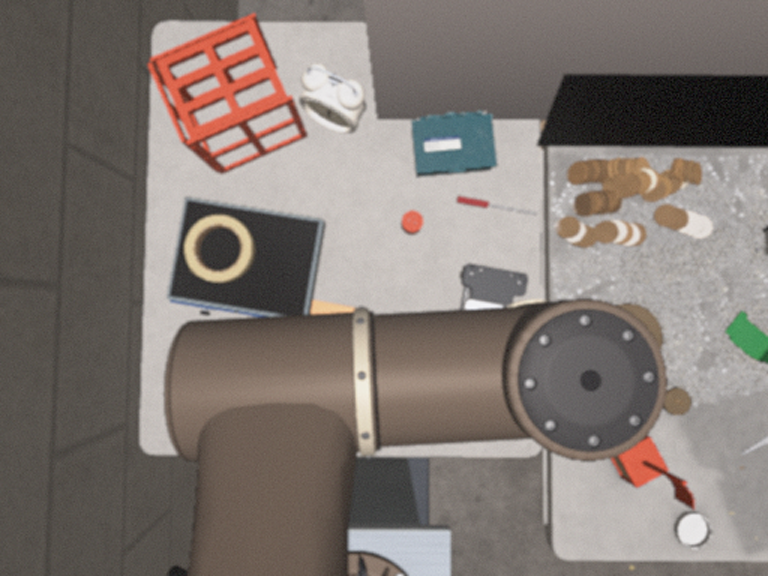

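All in place: the wedge sits under the brass foot, the cabinet, tape, plug and file have not moved, and the arm is clear.

```bash
python3 -c "
from station import *
print(job_done())"
```

```text
the job is handed in; nothing more can be done
None
```

The wedge is under the brass foot and snug, and the corner did not dip when I pressed on it. I handed the job in at about 24 s; it gave no verdict.

- **Wedge:** I pushed it thin end first with the closed fingertips. The push force rose from about 1 N of sliding friction to 4.2 N. After the first press I pushed it again, and it resisted 4.8 N at the same position to within 0.3 mm, so it had stayed tight.
- **Press:** I pressed the top above the foot twice. The first was about 13 N held for 0.4 s, and the second 6 to 9.5 N for over half a second. The fingertip height changed by only about 0.2 mm between about 6 N and 13 N. During the first press there was also about 5 N sideways on the tool, but the cabinet did not shift in the pictures.
- **Last pictures:** The foot rests on the wedge, well within its width, and the blunt end sticks out beyond the cabinet's side. The cabinet, tape, plug and file are where they were at the start. The marker was hidden behind the arm in the last top view; I never moved the gripper down near it.
- **Not measured directly:** I had no direct reading of the force between wedge and foot or of the cabinet's tilt. I inferred both from the push and press forces and the pictures. The wrist force reading also carries about 0.5 N of noise.

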